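# Sort the things on the vanity drawer unit and shut the drawer

### The job

Clear the three loose care things off the top of the plastic drawer unit: sweep each one sideways over the edge, without picking it up, into whichever of the open drawer and the open tray already holds its kind, hair things with the black comb and nail things with the scissors. Then push the drawer fully home. Leave the round tin on top and everything else on the vanity where it is.

Things in the scene. Friction and masses are not known exactly. Their poses are not given: they have to be found in the camera images.
- unit: Low white plastic drawer unit, fixed, 380 (its x) x 170 (its y) x 75 mm high, with a flat rimless top. Origin: centre of its underside, at surface height. Its x runs roughly away from the robot, its y to the robot's left (turned by up to 0.12 rad). The drawer comes out of its +y side; the tray stands along its -y side.
- unit_top (a point): Centre of the unit's flat top, 75 mm above the vanity surface. The three loose things lie in a row along the unit's x at about -100, -10 and +80 mm from this point (any order), within 35 mm of it along y; the tin stands at about +155 mm.
- drawer (a joint): Drawer of the unit, slides along the unit's y: value in m, 0 = fully shut, starts open by 0.10 to 0.12, stop at 0.125. It slides with about 1.2 N friction and stays where it is left.
- drawer_in (a point): Centre of the drawer's inner floor, 6 mm above the surface; moves with the drawer, axes as the unit's. The inside is 364 (x) x 157 (y) mm, with walls up to 50 mm above the surface; its +y wall is the front panel (376 mm wide, 6 mm thick, top 68 mm above the surface). The open part, between the unit's +y side and the front panel, is as wide as the joint value.
- drawer_handle (a point): Middle of the outer (+y) face of the drawer's handle, a solid lip 110 (x) x 14 (y) x 10 mm on the front panel, 41 to 51 mm above the surface. Lies 105 mm from the unit's centre line when shut. Push it towards the unit's -y to shut the drawer.
- tray_in (a point): Centre of the inner floor of the grey open tray, fixed, which stands 2 mm off the unit's -y side with axes as the unit's. Outside 360 (x) x 130 (y) x 45 mm high, walls 3 mm, inner floor 6 mm above the surface.
- clipper: Steel nail clipper (a nail thing), 64 x 13 x 15 mm, long along its x, lying on the unit's top. Origin: centre of its underside. Its x lies within 0.3 rad of the unit's x.
- wood_comb: Small wooden comb (a hair thing), 70 (x) x 36 (y) x 8 mm, teeth to its +y, lying on the unit's top. Origin: centre of its underside. Its x lies within 0.3 rad of the unit's x.
- hair_claw: Black plastic hair claw (a hair thing), 56 (x) x 33 (y) x 37 mm high, standing on its two toothed jaws on the unit's top. Origin: centre of its underside. Its x lies within 0.3 rad of the unit's x.
- scissors: Steel nail scissors (a nail thing), 94 (x) x 46 (y) x 6 mm, already lying in the drawer or in the tray: shows where nail things go. Origin: underside, middle.
- black_comb: Black plastic comb (a hair thing), 85 (x) x 30 (y) x 6 mm, already lying in the other of the two: shows where hair things go. Origin: centre of its underside.
- balm_tin: Round aluminium balm tin, 42 mm across, 18 mm high, standing on the far end of the unit's top. Stays. Origin: centre of its underside.
- cup: Yellow plastic cup, 72 mm across, 95 mm high, on the vanity to the left of the drawer, towards the robot. Stays.
- perfume: Closed glass perfume bottle, 46 x 28 x 90 mm, standing beyond the tray. Stays.
- brush_stand: Grey ceramic toothbrush stand, 76 mm across, 100 mm high (195 mm with its brushes), beyond the tray, nearest the robot. Stays.
- hairbrush: Wooden hairbrush, 220 x 56 x 36 mm, lying on the vanity left of the drawer. Too big for the drawer; stays.
- cream_jar: Amber glass cream jar, 56 mm across, 45 mm high, standing beyond the tray. Stays.

How it is judged:
By the outcome, as a careful person would: the job done as asked, in the order asked, and still so for the second after the job is handed in, with the robot touching nothing.
It also fails if it takes over 53 s, if anything falls off the work surface, if the arm or the gripper's body presses on something with over 40 N, if the wrist force passes 120 N, or if a joint passes its speed limit or range.

### The arm

A 6-joint arm with a two-finger parallel gripper is mounted at the origin on the work surface. World frame = base frame: x ahead of the robot, y to its left, z up, the work surface at z = 0. Lengths are in m, angles in rad, forces in N, time in s.
With the tool pointing down it reaches from about 0.35 to 0.875 m from the base axis. Payload 4.2 kg.
Tool frame: the origin (TCP) lies on the centre line of the jaws, within the pads' length; the fingertips stand ahead of it and the grasp point (between the pads) lies 5 mm behind it (env.tip_reach is the z of the fingertips in the tool frame, in m); z points along the fingers, x is the direction in which the jaws open and shut, and the axes are right-handed (so a half turn about z gives the same grasp; the last joint's range is limited). The gripper opens to 85 mm and grips with 20 to 120 N. Pads are 22 mm wide; open, the fingers measure 114 mm over their backs; the gripper's body (76 mm by 85 mm) begins 54 mm behind the grasp point. The pads swing forward as they close: fully open they stand 13 mm farther back than shut.
Start: joints at [-1.067, 0.385, 0.008, 0, -1.194, -0.259], TCP at [0.151, -0.606, 0.245] pointing down, gripper open.
Joint ranges: [-3.14, 3.14], [-1.21, 2.06], [-1.07, 1.41], [-3.16, 2.05], [-2.99, -0.16], [-3.1, 3.1]. Speed limits (rad/s): [2.79, 2.79, 3.14, 3.14, 3.14, 3.14].

### API

Orientations are given as a rotation vector (axis times angle).
In Python, from station import env gives the robot as it stands.
- The arm moves only by the tool play_rows, never from a script. Its argument "deltas" is a list of rows, each an object with "rot": the turn, a rotation vector about the tool's x, y, z in rad, a list of three; "linear": the shift along the tool's x, y, z in mm, a list of three; "claw": the closure, from -1 (fully open) to 1 (shut). A call has 1 to 5 rows; each row shifts and turns the commanded pose from where the row before left it, along the tool's axes as they then stand; what a row does not reach is not made up. A row lasts 1/10 s, in which the tool goes at most 50 mm and 8.59 degrees, less where a joint would pass 70% of its speed; a pose out of reach is approached as far as the arm can. A call with a gripper value outside its range is refused whole. The fingers move at their own pace and stop on an object; "force" is the grip in N (left out, the last holds). Time passes only in rows, so rows that do not move let the fingers close. It gives the time, the measured TCP pose, the force and the opening at its end, in the units of the state.
- env.sense(): the state, without advancing time (a new reading comes with each control period).
- env.capture(name): name is "scene" or "top" or "wrist"; returns the picture (384x512x3 uint8, red, green, blue); there is no depth.
- env.get_calibration(name): a dict with "fx", "fy", "cx", "cy" (pixels), "R" (3x3) and "t" (3): a world point X has camera coordinates R X + t. Camera axes: x right, y down, z forward; pixel columns grow to the right and rows downward; lengths in m; the calibration is good to about 2 mm. The wrist camera is an equidistant fisheye: a pixel r from the principal point sees the ray r / f radians off the axis. A picture is of the moment at which its call begins: read the wrist's pose just before it. get_calibration takes no time and is no camera call; for the wrist camera it gives the pose at the moment of the call.
- env.hand_in(): hands the job in, once; it reports no verdict.
The state is a dict: "time_s": time; "joint_pos": joint angles; "qd": joint speeds; "effort": joint torques, N m; "tcp_pos": TCP position; "tcp_rot": TCP orientation; "ft_force": force on the tool from outside, world axes, zero at the start; "ft_torque": the same for the moment, N m; "width": opening from 0.0 (shut) to 1.0 (fully open).
Only numpy, scipy, OpenCV 4.12 (cv2) and the standard library are available. Lean on these libraries where they do the work, as an engineer would, in place of code of your own. Each camera call takes 0.05 s, during which the arm holds its last target. There are 200 camera calls.

## Working session

There is one attempt and no reset: what is moved stays moved. The work goes in short steps, Python scripts to look and compute and a tool call to move; the robot and the scene stay as the last step left them, time stands still between calls to the robot, and variables do not carry over. Pictures are saved under pics/ and viewed, about 8 in all and at most 12, crops included, and the job is handed in when it is done.

Besides the shell and the picture viewer there is one more tool, called after "Call:" by a JSON object that holds its "method" and its "body". play_rows: Moves the arm, as the interface text tells. Its arguments: {"type":"object","properties":{"deltas":{"type":"array"},"force":{"type":"number"}},"required":["deltas"]}

```bash
mkdir -p pics; python3 - <<'E'
from station import env
import cv2,numpy as np
s=env.sense();print(s['time_s'],s['tcp_pos'],s['tcp_rot'],s['width'],env.tip_reach)
for n in("top","scene"):
    im=env.capture(n);cv2.imwrite(f"pics/{n}0.png",im[:,:,::-1])
    c=env.get_calibration(n);print(n,c)
a=cv2.imread("pics/top0.png");cv2.imwrite("pics/top0b.png",cv2.resize(a,(800,600),interpolation=cv2.INTER_CUBIC))
E
```

```text
0.0 [ 0.151341   -0.60583774  0.24418648] [-1.93276750e+00 -2.47439456e+00 -2.00216668e-03] 0.9992752478132564 0.014
top {'fx': 435.7622632619681, 'fy': 435.7622632619681, 'cx': 256.2557380636641, 'cy': 190.75942035173702, 'R': array([[ 0.02269106, -0.999737  ,  0.003325  ],
       [-0.99522949, -0.02290416, -0.09483495],
       [ 0.09488616, -0.00115723, -0.99548746]]), 't': array([0.06526985, 0.55219801, 1.25734757])}
scene {'fx': 388.0635533374086, 'fy': 388.0635533374086, 'cx': 241.78930077295408, 'cy': 195.55115398398965, 'R': array([[-0.69992617,  0.71402487,  0.01648784],
       [ 0.3859794 ,  0.3975802 , -0.83243611],
       [-0.60093532, -0.57627985, -0.55387568]]), 't': array([ 0.31594945, -0.1897615 ,  1.43789774])}
```

View pics/top0b.png

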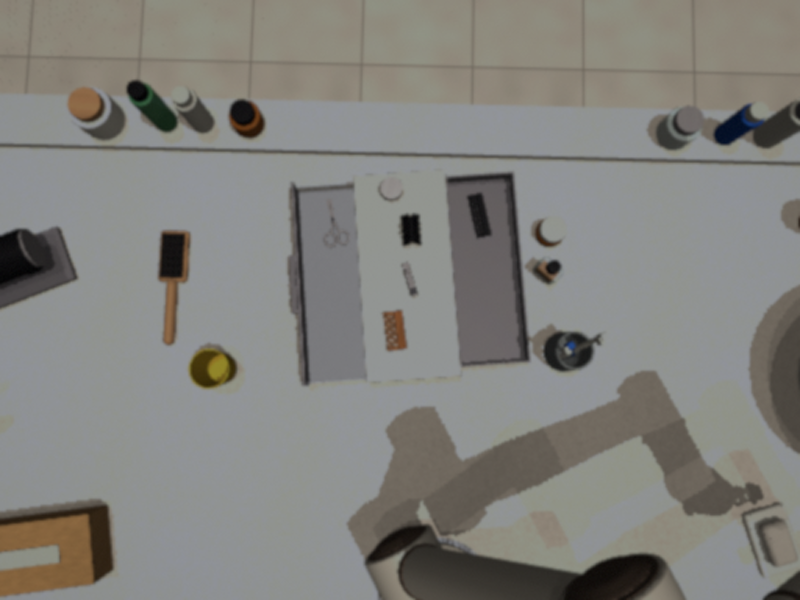

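View pics/scene0.png

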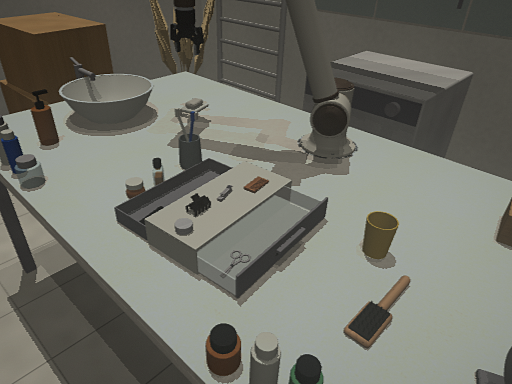

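The drawer (image left, scissors at 335,230) takes nail things. The tray (image right, black comb at 479,215) takes hair things. On top, in the 800 px view, I see the wooden comb (395,330), clipper (409,279), claw (411,229) and tin (391,188). So the clipper goes to +y, and the comb and claw go to -y. Next I'll measure positions.

```bash
cat > h.py <<'E'
import numpy as np,cv2
from station import env
from scipy.spatial.transform import Rotation as Ro
def ray(c,uv,z):
    uv=np.atleast_2d(uv).astype(float)
    d=np.c_[(uv[:,0]-c['cx'])/c['fx'],(uv[:,1]-c['cy'])/c['fy'],np.ones(len(uv))]@c['R']
    o=-c['R'].T@c['t']; return o+d*((z-o[2])/d[:,2])[:,None]
E
python3 - <<'E'
from h import *
c=env.get_calibration("top");im=cv2.imread("pics/top0.png");g=cv2.cvtColor(im,6).astype(float)
# side edges of top: step along rows, bright->dark
L=[];R=[]
for r in range(125,225,4):
    row=cv2.GaussianBlur(g,(3,3),0)[r]; d=np.gradient(row)
    a=220+np.argmax(d[220:245]); b=280+np.argmin(d[280:300])
    def sub(i,s):
        y=s*d[i-1:i+2]; return i+(y[0]-y[2])/(2*(y[0]-2*y[1]+y[2]))
    L.append((sub(a,1),r));R.append((sub(b,-1),r))
L=np.array(L);R=np.array(R)
PL=ray(c,L,.075);PR=ray(c,R,.075)
def fit(P):
    for _ in range(3):
        p=np.polyfit(P[:,0],P[:,1],1);e=P[:,1]-np.polyval(p,P[:,0]);P=P[abs(e)<max(2*e.std(),.001)]
    return p,e.std(),len(P)
fl,fr=fit(PL),fit(PR);print(fl,fr)
# corners by eye
cor=np.array([[354,176],[446,172],[460,375],[367,381]])*.64
P=ray(c,cor,.075);print(P.round(4))
th=np.arctan((fl[0][0]+fr[0][0])/2)
xc=P[:,0].mean();C=np.array([xc,(np.polyval(fl[0],xc)+np.polyval(fr[0],xc))/2]);print("th",th,"C",C,"w",(np.polyval(fl[0],xc)-np.polyval(fr[0],xc))*np.cos(th))
ux=np.array([np.cos(th),np.sin(th)]);uy=np.array([-ux[1],ux[0]])
roi=np.zeros(g.shape,np.uint8);cv2.fillPoly(roi,[cv2.convexHull((cor).astype(np.int32))],1);roi=cv2.erode(roi,np.ones((5,5)))
m=((abs(im.astype(float)-np.median(im[roi>0],0)).max(1 if 0 else 2)>28)&(roi>0)).astype(np.uint8)
n,lab,st,ce=cv2.connectedComponentsWithStats(m)
for i in range(1,n):
    if st[i,4]<20: continue
    pts=np.argwhere(lab==i)[:,::-1]
    Q=ray(c,pts,.085)[:,:2]-C; u=np.c_[Q@ux,Q@uy]*1000
    (cx,cy),wh,an=cv2.minAreaRect(u.astype(np.float32))
    print(ce[i].round(),st[i,4],"x %.0f..%.0f y %.0f..%.0f"%(*np.percentile(u[:,0],[1,99]),*np.percentile(u[:,1],[1,99])),"rect",np.round([cx,cy,*wh,an]))
for n_,uv,z in [("handle",[293,285],.046),("frontpanel",[298,285],.068),("cup",[210,368],.05),("stand",[568,350],.1),("perf",[547,270],.09),("jar",[550,232],.045)]:
    q=ray(c,np.array(uv)*.64,z)[0];print(n_,q.round(3),((q[:2]-C)@np.c_[ux,uy]*1000).round())
s=env.sense();print(Ro.from_rotvec(s['tcp_rot']).as_matrix().round(3))
v=cv2.resize(im[100:250,180:350],None,fx=4,fy=4,interpolation=2);cv2.imwrite("pics/crop.png",v)
E
```

```text
(array([0.093023  , 0.09886618]), np.float64(0.0009255144081421512), 25) (array([ 0.09380301, -0.07083259]), np.float64(0.0005136743614472303), 24)
[[ 0.77    0.1686  0.075 ]
 [ 0.7815 -0.0009  0.075 ]
 [ 0.4097 -0.0321  0.075 ]
 [ 0.3953  0.1344  0.075 ]]
th 0.09314271000644439 C [0.58913262 0.06904944] w 0.16850564958090686
[248. 125.] 40 x 137..165 y -3..40 rect [148.  21.  45.  21.  70.]
[262. 147.] 282 x 52..111 y -32..7 rect [ 82. -12.  40.  60.  86.]
[262. 179.] 103 x -40..18 y -16..6 rect [-10.  -4.  61.  14.  14.]
[252. 211.] 341 x -134..-64 y 9..47 rect [-99.  28.  71.  38.   2.]
handle [0.568 0.278 0.046] [ -1. 210.]
frontpanel [0.566 0.265 0.068] [ -5. 198.]
cup [0.412 0.423 0.05 ] [-144.  369.]
stand [ 0.458 -0.22   0.1  ] [-157. -275.]
perf [ 0.601 -0.185  0.09 ] [ -12. -254.]
jar [ 0.68  -0.2    0.045] [  65. -276.]
[[-0.242  0.97  -0.001]
 [ 0.97   0.242  0.002]
 [ 0.002 -0.    -1.   ]]
```

View pics/crop.png

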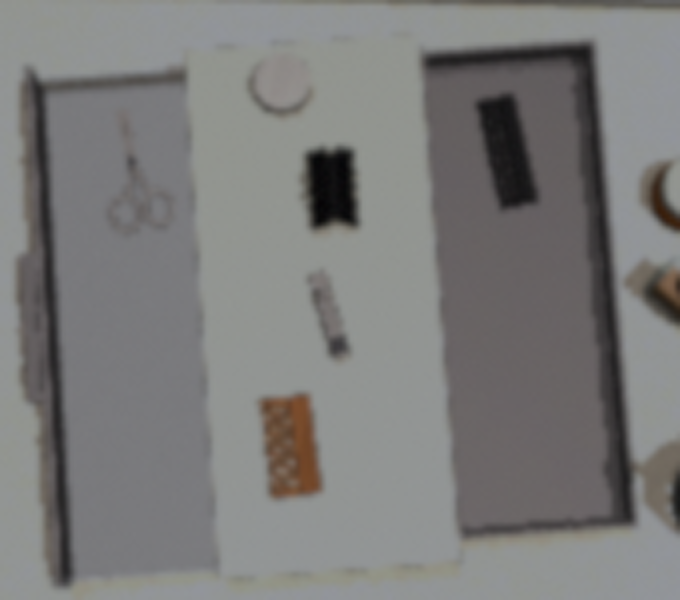

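Crop: the clipper is tilted by about 0.24 rad. The comb is at unit (-99,28), clipper (-10,-4), claw (82,-12), and the handle's outer face is at y≈210. The way is clear, so I'll turn the tool to the unit's axes first.

Call:
{"method": "play_rows", "body": {"deltas": [{"rot":[0,0,-0.142],"linear":[0,0,-4],"claw":0.72},{"rot":[0,0,-0.142],"linear":[0,0,-4],"claw":0.72},{"rot":[0,0,-0.142],"linear":[0,0,-4],"claw":0.72},{"rot":[0,0,-0.142],"linear":[0,0,-4],"claw":0.72},{"rot":[0,0,-0.142],"linear":[0,0,-4],"claw":0.72}]}}

```text
time_s: 0.6
tcp_pos: [0.1514, -0.606, 0.2648]
tcp_rot: [-0.944, -2.996, -0.002]
ft_force: [-0.2, -0.2, 0.3]
width: 0.153
```

Call:
{"method": "play_rows", "body": {"deltas": [{"rot":[0,0,-0.142],"linear":[0,0,0],"claw":0.72},{"rot":[0,0,-0.142],"linear":[0,0,0],"claw":0.72},{"rot":[0,0,-0.142],"linear":[0,0,0],"claw":0.72},{"rot":[0,0,-0.142],"linear":[0,0,0],"claw":0.72},{"rot":[0,0,-0.142],"linear":[0,0,0],"claw":0.72}]}}

```text
time_s: 1.1
tcp_pos: [0.1514, -0.606, 0.2646]
tcp_rot: [0.157, -3.137, -0.002]
ft_force: [-0.4, 0.2, -0.6]
width: 0.142
```

Call:
{"method": "play_rows", "body": {"deltas": [{"rot":[0,0,0],"linear":[-27,33,0],"claw":0.72},{"rot":[0,0,0],"linear":[-27,33,0],"claw":0.72},{"rot":[0,0,0],"linear":[-27,33,0],"claw":0.72},{"rot":[0,0,0],"linear":[-27,33,0],"claw":0.72},{"rot":[0,0,0],"linear":[-27,33,0],"claw":0.72}]}}

```text
time_s: 1.6
tcp_pos: [0.2709, -0.4277, 0.2649]
tcp_rot: [0.147, -3.138, -0.001]
ft_force: [0.6, -0.5, -0.0]
width: 0.138
```

Call:
{"method": "play_rows", "body": {"deltas": [{"rot":[0,0,0],"linear":[-27,33,0],"claw":0.72},{"rot":[0,0,0],"linear":[-27,33,0],"claw":0.72},{"rot":[0,0,0],"linear":[-27,33,0],"claw":0.72},{"rot":[0,0,0],"linear":[-27,33,0],"claw":0.72},{"rot":[0,0,0],"linear":[-27,33,0],"claw":0.72}]}}

```text
time_s: 2.1
tcp_pos: [0.3897, -0.2507, 0.2651]
tcp_rot: [0.148, -3.138, -0.0]
ft_force: [0.7, -0.7, 0.2]
width: 0.138
```

```bash
cat >> h.py <<'E'
th=.0931;C=np.array([.5891,.0690]);ux=np.array([np.cos(th),np.sin(th)]);uy=np.array([-ux[1],ux[0]])
def st(x=None,y=None,z=None):
    s=env.sense();p=s['tcp_pos'];M=Ro.from_rotvec(s['tcp_rot']).as_matrix();q=p[:2]-C
    print("t %.2f unit x %.1f y %.1f z %.1f"%(s['time_s'],q@ux*1e3,q@uy*1e3,p[2]*1e3),"w %.2f"%s['width'],"F",s['ft_force'].round(1),"yaw err",round(np.arctan2(*(-M[:2,0])[::-1])-th,4),"tilt",M[:2,2].round(4),"q",s['joint_pos'].round(2))
    if x is not None:
        t=np.r_[C+x/1e3*ux+y/1e3*uy,z/1e3];print("tool delta mm",(M.T@(t-p)*1e3).round(1))
E
python3 -c "
from h import *
st(-10,-42,92)"
```

```text
t 2.10 unit x -228.2 y -299.8 z 265.1 w 0.14 F [ 0.7 -0.7  0.2] yaw err 0.0009 tilt [-0.0003  0.0002] q [-0.22  0.09 -0.34 -0.   -1.15  0.31]
tool delta mm [-218.5  257.6  173.2]
```

Call:
{"method": "play_rows", "body": {"deltas": [{"rot":[0,0,0],"linear":[-31,37,0],"claw":0.72},{"rot":[0,0,0],"linear":[-31,37,0],"claw":0.72},{"rot":[0,0,0],"linear":[-31,37,0],"claw":0.72},{"rot":[0,0,0],"linear":[-31,37,0],"claw":0.72},{"rot":[0,0,0],"linear":[-31,37,0],"claw":0.72}]}}

```text
time_s: 2.6
tcp_pos: [0.5268, -0.0518, 0.2651]
tcp_rot: [0.148, -3.138, -0.0]
ft_force: [1.3, -0.7, 1.0]
width: 0.148
```

Call:
{"method": "play_rows", "body": {"deltas": [{"rot":[0,0,0],"linear":[-31,36,10],"claw":0.72},{"rot":[0,0,0],"linear":[-30,36,20],"claw":0.72},{"rot":[0,0,0],"linear":[0,0,40],"claw":0.72},{"rot":[0,0,0],"linear":[0,0,40],"claw":0.72},{"rot":[0,0,0],"linear":[0,0,30],"claw":0.72}]}}

```text
time_s: 3.1
tcp_pos: [0.5784, 0.0233, 0.1225]
tcp_rot: [0.148, -3.134, 0.001]
ft_force: [0.9, 0.9, 0.4]
width: 0.145
```

```bash
python3 - <<'E'
from h import *
st(-10,-42,92)
im=env.capture("wrist");cv2.imwrite("pics/w1.png",im[:,:,::-1])
E
```

```text
t 3.10 unit x -15.0 y -44.5 z 122.5 w 0.14 F [0.9 0.9 0.4] yaw err 0.0012 tilt [-0.004  -0.0006] q [ 0.32  0.42 -0.27 -0.   -0.88 -0.22]
tool delta mm [-5.1  2.5 30.5]
```

View pics/w1.png

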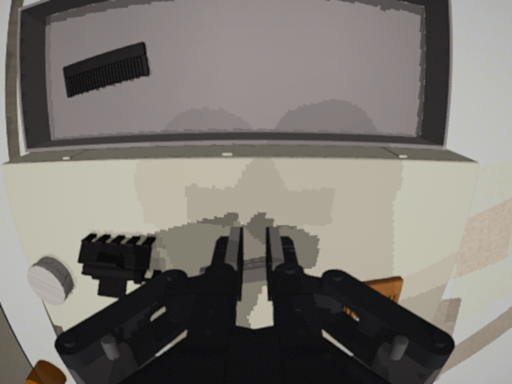

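The wrist view shows the fingers (240–290, 230–290) standing on the -y side of the clipper (256,268). The claw (115,260) and the comb (385,290) are clear on either side, so I'll lower.

Call:
{"method": "play_rows", "body": {"deltas": [{"rot":[0,0,0],"linear":[-5,1,14],"claw":0.72},{"rot":[0,0,0],"linear":[0,0,12],"claw":0.72},{"rot":[0,0,0],"linear":[0,0,0],"claw":0.72}]}}

```text
time_s: 3.45
tcp_pos: [0.5844, 0.0243, 0.0989]
tcp_rot: [0.147, -3.137, 0.0]
ft_force: [-1.7, -0.6, 0.8]
width: 0.141
```

```bash
python3 -c "
from h import *
st(-10,-42,92)"
```

```text
t 3.45 unit x -8.8 y -44.0 z 98.9 w 0.14 F [-1.7 -0.6  0.8] yaw err 0.0005 tilt [-0.0014 -0.0002] q [ 0.32  0.46 -0.28 -0.   -0.83 -0.22]
tool delta mm [1.2 2.  6.9]
```

Call:
{"method": "play_rows", "body": {"deltas": [{"rot":[0,0,0],"linear":[0,0,6],"claw":0.72},{"rot":[0,0,0],"linear":[0,5,0],"claw":0.72},{"rot":[0,0,0],"linear":[0,8,0],"claw":0.72},{"rot":[0,0,0],"linear":[0,8,0],"claw":0.72},{"rot":[0,0,0],"linear":[0,10,0],"claw":0.72}]}}

```text
time_s: 3.95
tcp_pos: [0.5818, 0.0561, 0.0942]
tcp_rot: [-0.148, 3.137, 0.0]
ft_force: [0.9, -0.2, 1.1]
width: 0.142
```

Call:
{"method": "play_rows", "body": {"deltas": [{"rot":[0,0,0],"linear":[0,10,0],"claw":0.72},{"rot":[0,0,0],"linear":[0,10,0],"claw":0.72},{"rot":[0,0,0],"linear":[0,10,0],"claw":0.72},{"rot":[0,0,0],"linear":[0,10,0],"claw":0.72}]}}

```text
time_s: 4.35
tcp_pos: [0.5779, 0.0961, 0.0937]
tcp_rot: [-0.148, 3.138, -0.0]
ft_force: [-0.7, 0.0, 1.0]
width: 0.134
```

```bash
python3 - <<'E'
from h import *
st()
im=env.capture("wrist");cv2.imwrite("pics/w2.png",im[:,:,::-1])
E
```

```text
t 4.35 unit x -8.7 y 28.0 z 93.7 w 0.13 F [-0.7  0.   1. ] yaw err 0.0012 tilt [ 0. -0.] q [ 0.44  0.47 -0.28  0.   -0.82 -0.35]
```

View pics/w2.png

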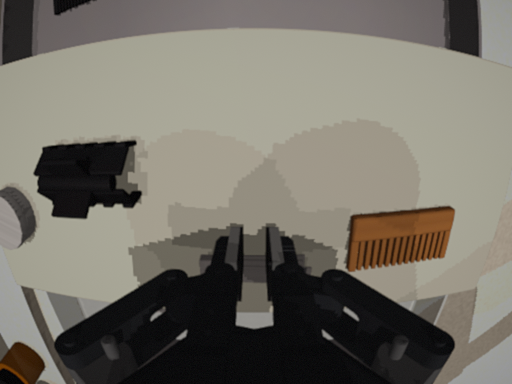

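The clipper lies flush behind the fingers (200–310, 265) and is moving with them. The claw and comb haven't been touched. I'll carry on over the edge.

Call:
{"method": "play_rows", "body": {"deltas": [{"rot":[0,0,0],"linear":[0,12,0],"claw":0.72},{"rot":[0,0,0],"linear":[0,14,0],"claw":0.72},{"rot":[0,0,0],"linear":[0,15,0],"claw":0.72},{"rot":[0,0,0],"linear":[0,15,0],"claw":0.72},{"rot":[0,0,0],"linear":[0,12,0],"claw":0.72}]}}

```text
time_s: 4.9
tcp_pos: [0.5714, 0.1645, 0.0937]
tcp_rot: [-0.149, 3.138, 0.0]
ft_force: [-0.1, -0.2, -0.1]
width: 0.138
```

Call:
{"method": "play_rows", "body": {"deltas": [{"rot":[0,0,0],"linear":[0,2,0],"claw":0.72},{"rot":[0,0,0],"linear":[0,-10,-15],"claw":0.72},{"rot":[0,0,0],"linear":[-20,-10,-25],"claw":0.72},{"rot":[0,0,0],"linear":[-25,-10,-20],"claw":0.72},{"rot":[0,0,0],"linear":[-25,-10,0],"claw":0.72}]}}

```text
time_s: 5.4
tcp_pos: [0.6474, 0.1318, 0.1579]
tcp_rot: [-0.148, 3.131, 0.003]
ft_force: [-0.0, -0.7, -0.4]
width: 0.141
```

```bash
python3 - <<'E'
from h import *
st(79,47,92)
a=env.capture("top")[100:250,180:350,::-1];b=env.capture("scene")[140:300,100:340,::-1]
a=cv2.resize(a,(510,450));b=cv2.resize(b,(675,450));
cv2.imwrite("pics/c2.png",cv2.resize(np.hstack([a,b]),(800,304)))
E
```

```text
t 5.40 unit x 63.9 y 57.1 z 157.9 w 0.14 F [-0.  -0.7 -0.4] yaw err 0.0017 tilt [0.0069 0.0021] q [ 0.45  0.51 -0.02  0.   -1.03 -0.35]
tool delta mm [-14.6 -10.2  66. ]
```

View pics/c2.png

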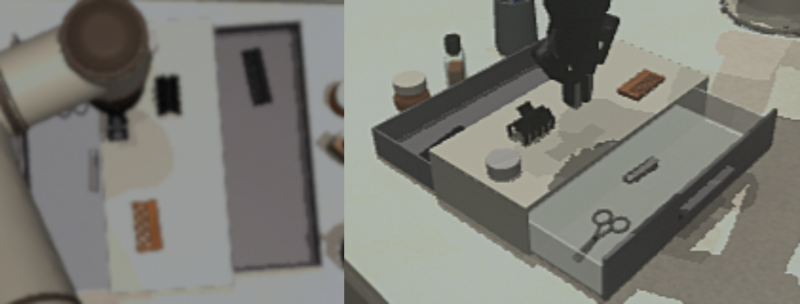

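The clipper lies flat in the drawer (640,170 in the scene half). Next is the claw.

Call:
{"method": "play_rows", "body": {"deltas": [{"rot":[0,0,0],"linear":[-13,-8,10],"claw":0.72},{"rot":[0,0,0],"linear":[0,0,20],"claw":0.72},{"rot":[0,0,0],"linear":[0,0,22],"claw":0.72},{"rot":[0,0,0],"linear":[0,0,12],"claw":0.72},{"rot":[0,0,0],"linear":[0,0,0],"claw":0.72}]}}

```text
time_s: 6.0
tcp_pos: [0.658, 0.1248, 0.0895]
tcp_rot: [0.149, -3.137, 0.001]
ft_force: [0.4, -0.2, -0.0]
width: 0.144
```

```bash
python3 -c "
from h import *
st(79,47,93)"
```

```text
t 6.00 unit x 73.8 y 49.1 z 89.5 w 0.14 F [ 0.4 -0.2 -0. ] yaw err 0.0018 tilt [-0.0013 -0.001 ] q [ 0.43  0.59 -0.06  0.   -0.92 -0.33]
tool delta mm [-5.2 -2.1 -3.5]
```

Call:
{"method": "play_rows", "body": {"deltas": [{"rot":[0,0,0],"linear":[-5,0,-4],"claw":0.72},{"rot":[0,0,0],"linear":[0,-10,0],"claw":0.72},{"rot":[0,0,0],"linear":[0,-10,0],"claw":0.72},{"rot":[0,0,0],"linear":[0,-8,0],"claw":0.72},{"rot":[0,0,0],"linear":[0,-6,0],"claw":0.72}]}}

```text
time_s: 6.5
tcp_pos: [0.6666, 0.09, 0.0935]
tcp_rot: [0.146, -3.138, 0.0]
ft_force: [0.1, 0.2, -0.7]
width: 0.139
```

Call:
{"method": "play_rows", "body": {"deltas": [{"rot":[0,0,0],"linear":[0,-8,0],"claw":0.72},{"rot":[0,0,0],"linear":[0,-10,0],"claw":0.72},{"rot":[0,0,0],"linear":[0,-10,0],"claw":0.72}]}}

```text
time_s: 6.8
tcp_pos: [0.6694, 0.0627, 0.0937]
tcp_rot: [0.148, -3.138, 0.0]
ft_force: [0.3, 0.5, -0.4]
width: 0.139
```

```bash
python3 - <<'E'
from h import *
st()
a=env.capture("wrist")[:,:,::-1];b=env.capture("scene")[140:300,100:340,::-1]
cv2.imwrite("pics/c3.png",np.hstack([cv2.resize(a,(400,300)),cv2.resize(b,(400,300))]))
E
```

```text
t 6.80 unit x 79.3 y -13.7 z 93.7 w 0.14 F [ 0.3  0.5 -0.4] yaw err 0.0009 tilt [-0.0001 -0.    ] q [ 0.33  0.59 -0.05  0.   -0.93 -0.24]
```

View pics/c3.png

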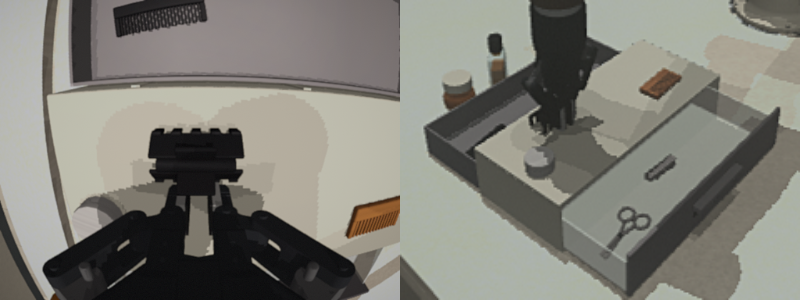

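The claw is upright and square ahead of the fingers (195,150). I'll carry on over the -y edge.

Call:
{"method": "play_rows", "body": {"deltas": [{"rot":[0,0,0],"linear":[0,-12,0],"claw":0.72},{"rot":[0,0,0],"linear":[0,-12,0],"claw":0.72},{"rot":[0,0,0],"linear":[0,-12,0],"claw":0.72},{"rot":[0,0,0],"linear":[0,-12,0],"claw":0.72},{"rot":[0,0,0],"linear":[0,-12,0],"claw":0.72}]}}

```text
time_s: 7.4
tcp_pos: [0.675, 0.0026, 0.0937]
tcp_rot: [0.147, -3.138, 0.0]
ft_force: [0.6, 0.5, -0.7]
width: 0.138
```

Call:
{"method": "play_rows", "body": {"deltas": [{"rot":[0,0,0],"linear":[0,-12,0],"claw":0.72},{"rot":[0,0,0],"linear":[0,-8,0],"claw":0.72},{"rot":[0,0,0],"linear":[0,0,0],"claw":0.72},{"rot":[0,0,0],"linear":[0,10,-25],"claw":0.72},{"rot":[0,0,0],"linear":[20,30,-35],"claw":0.72}]}}

```text
time_s: 7.9
tcp_pos: [0.6534, 0.0204, 0.1513]
tcp_rot: [0.142, -3.134, 0.002]
ft_force: [0.4, 1.1, 0.4]
width: 0.137
```

Call:
{"method": "play_rows", "body": {"deltas": [{"rot":[0,0,0],"linear":[35,28,0],"claw":0.72},{"rot":[0,0,0],"linear":[35,28,0],"claw":0.72},{"rot":[0,0,0],"linear":[35,28,0],"claw":0.72},{"rot":[0,0,0],"linear":[30,25,0],"claw":0.72},{"rot":[0,0,0],"linear":[20,15,0],"claw":0.72}]}}

```text
time_s: 8.4
tcp_pos: [0.4852, 0.1319, 0.1539]
tcp_rot: [-0.151, 3.138, 0.001]
ft_force: [0.1, 0.1, 1.0]
width: 0.134
```

```bash
python3 - <<'E'
from h import *
st(-99,72,92)
a=env.capture("top")[100:250,180:350,::-1];b=env.capture("scene")[140:300,100:340,::-1]
a=cv2.resize(a,(510,450));b=cv2.resize(b,(675,450));
cv2.imwrite("pics/c4.png",cv2.resize(np.hstack([a,b]),(800,304)))
E
```

```text
t 8.40 unit x -97.7 y 72.3 z 153.9 w 0.13 F [0.1 0.1 1. ] yaw err 0.003 tilt [0.0001 0.0004] q [ 0.59  0.27 -0.42 -0.   -0.88 -0.49]
tool delta mm [ 1.4 -0.3 61.9]
```

View pics/c4.png

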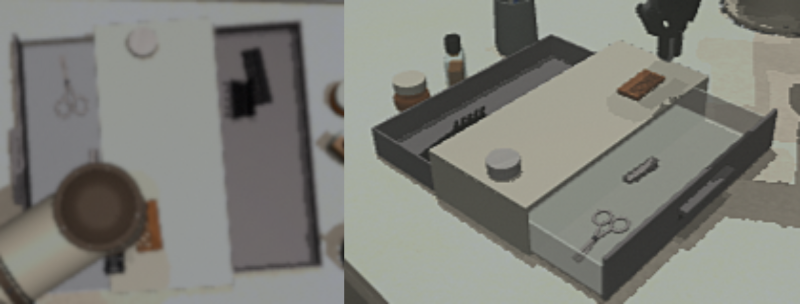

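The claw is in the tray (240,100) beside the black comb. Now the wooden comb.

Call:
{"method": "play_rows", "body": {"deltas": [{"rot":[0,0,0],"linear":[1,0,20],"claw":0.72},{"rot":[0,0,0],"linear":[0,0,24],"claw":0.72},{"rot":[0,0,0],"linear":[0,0,12],"claw":0.72},{"rot":[0,0,0],"linear":[0,0,6],"claw":0.72},{"rot":[0,0,0],"linear":[0,0,0],"claw":0.72}]}}

```text
time_s: 9.0
tcp_pos: [0.4865, 0.1303, 0.0909]
tcp_rot: [0.147, -3.137, 0.001]
ft_force: [0.4, -0.5, -1.0]
width: 0.14
```

```bash
python3 -c "
from h import *
st(-99,72,91)"
```

```text
t 9.00 unit x -96.4 y 70.6 z 90.9 w 0.14 F [ 0.4 -0.5 -1. ] yaw err 0.0008 tilt [-0.001  -0.0008] q [ 0.58  0.36 -0.49  0.   -0.73 -0.49]
tool delta mm [ 2.6  1.4 -0.1]
```

Call:
{"method": "play_rows", "body": {"deltas": [{"rot":[0,0,0],"linear":[2,-8,0],"claw":0.72},{"rot":[0,0,0],"linear":[0,-8,0],"claw":0.72},{"rot":[0,0,0],"linear":[0,-8,0],"claw":0.72},{"rot":[0,0,0],"linear":[0,-10,0],"claw":0.72},{"rot":[0,0,0],"linear":[0,-10,0],"claw":0.72}]}}

```text
time_s: 9.5
tcp_pos: [0.4887, 0.0856, 0.0918]
tcp_rot: [-0.147, 3.138, 0.0]
ft_force: [-0.0, -0.1, 0.2]
width: 0.139
```

Call:
{"method": "play_rows", "body": {"deltas": [{"rot":[0,0,0],"linear":[0,-10,0],"claw":0.72},{"rot":[0,0,0],"linear":[0,-10,0],"claw":0.72},{"rot":[0,0,0],"linear":[0,-10,0],"claw":0.72}]}}

```text
time_s: 9.8
tcp_pos: [0.4914, 0.0557, 0.0915]
tcp_rot: [0.147, -3.138, 0.0]
ft_force: [0.4, 0.0, -0.7]
width: 0.147
```

```bash
python3 - <<'E'
from h import *
st()
a=env.capture("wrist")[:,:,::-1]
cv2.imwrite("pics/c5.png",a)
E
```

```text
t 9.80 unit x -98.5 y -4.1 z 91.5 w 0.15 F [ 0.4  0.  -0.7] yaw err 0.0007 tilt [-0. -0.] q [ 0.44  0.34 -0.51  0.   -0.72 -0.35]
```

View pics/c5.png

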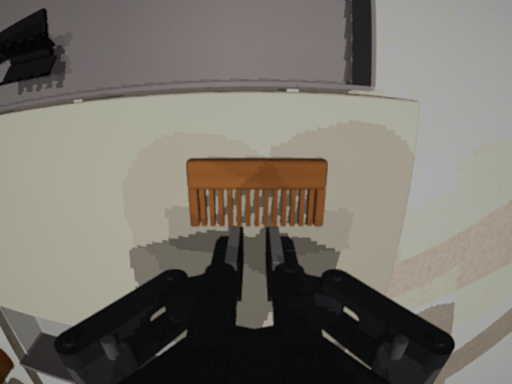

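The comb sits square ahead of the fingers (257,190), so I'll push it on over.

Call:
{"method": "play_rows", "body": {"deltas": [{"rot":[0,0,0],"linear":[0,-12,0],"claw":0.72},{"rot":[0,0,0],"linear":[0,-14,0],"claw":0.72},{"rot":[0,0,0],"linear":[0,-16,0],"claw":0.72},{"rot":[0,0,0],"linear":[0,-16,0],"claw":0.72},{"rot":[0,0,0],"linear":[0,-16,0],"claw":0.72}]}}

```text
time_s: 10.35
tcp_pos: [0.4982, -0.0183, 0.0915]
tcp_rot: [0.148, -3.138, 0.0]
ft_force: [0.3, -0.1, -1.1]
width: 0.139
```

Call:
{"method": "play_rows", "body": {"deltas": [{"rot":[0,0,0],"linear":[0,-14,0],"claw":0.72},{"rot":[0,0,0],"linear":[0,-4,0],"claw":0.72},{"rot":[0,0,0],"linear":[0,0,0],"claw":0.72},{"rot":[0,0,0],"linear":[0,10,-20],"claw":0.72},{"rot":[0,0,0],"linear":[0,10,-30],"claw":0.72}]}}

```text
time_s: 10.85
tcp_pos: [0.4967, -0.0149, 0.1404]
tcp_rot: [0.147, -3.133, 0.001]
ft_force: [0.6, -0.3, 0.1]
width: 0.14
```

Call:
{"method": "play_rows", "body": {"deltas": [{"rot":[0,0,0],"linear":[-12,45,0],"claw":1},{"rot":[0,0,0],"linear":[-12,45,0],"claw":1},{"rot":[0,0,0],"linear":[-12,45,0],"claw":1},{"rot":[0,0,0],"linear":[-12,45,0],"claw":1},{"rot":[0,0,0],"linear":[-12,45,0],"claw":1}]}}

```text
time_s: 11.35
tcp_pos: [0.5364, 0.2171, 0.1417]
tcp_rot: [-0.15, 3.138, 0.0]
ft_force: [0.9, -0.9, 0.1]
width: 0.001
```

```bash
python3 - <<'E'
from h import *
st(0,250,56)
a=env.capture("top")[100:250,180:350,::-1];b=env.capture("scene")[140:300,100:340,::-1]
a=cv2.resize(a,(510,450));b=cv2.resize(b,(675,450));
cv2.imwrite("pics/c6.png",cv2.resize(np.hstack([a,b]),(800,304)))
E
```

```text
t 11.35 unit x -38.7 y 152.4 z 141.7 w 0.00 F [ 0.9 -0.9  0.1] yaw err 0.0022 tilt [0.0002 0.0002] q [ 0.66  0.4  -0.25 -0.   -0.92 -0.57]
tool delta mm [-38.9  97.5  85.7]
```

View pics/c6.png

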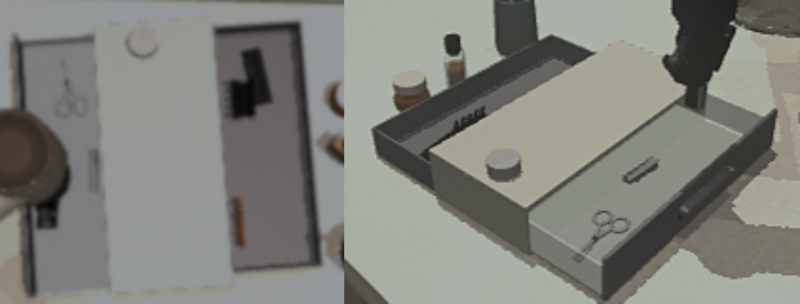

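The comb landed in the tray, leaning against its near wall (238,222). The top now holds only the tin, so on to the handle.

Call:
{"method": "play_rows", "body": {"deltas": [{"rot":[0,0,0],"linear":[-15,40,0],"claw":1},{"rot":[0,0,0],"linear":[-15,40,0],"claw":1},{"rot":[0,0,0],"linear":[-8,20,10],"claw":1},{"rot":[0,0,0],"linear":[0,0,40],"claw":1},{"rot":[0,0,0],"linear":[0,0,35],"claw":1}]}}

```text
time_s: 11.95
tcp_pos: [0.5647, 0.319, 0.0555]
tcp_rot: [-0.15, 3.137, 0.002]
ft_force: [0.3, -0.3, -0.8]
width: -0.001
```

```bash
python3 - <<'E'
from h import *
st(0,250,50)
a=env.capture("wrist")[:,:,::-1]
cv2.imwrite("pics/c7.png",a)
E
```

```text
t 11.95 unit x -1.0 y 251.2 z 55.5 w -0.00 F [ 0.3 -0.3 -0.8] yaw err 0.0023 tilt [0.0005 0.0011] q [ 0.76  0.6  -0.15 -0.   -0.82 -0.67]
tool delta mm [-1.  -1.2  5.5]
```

View pics/c7.png

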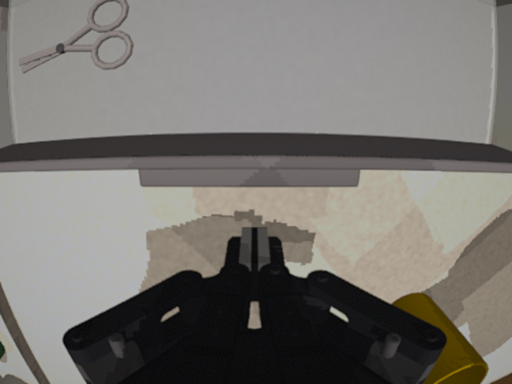

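The handle lip (250,178) is squarely ahead of the shut fingers (256,245). Pushing.

Call:
{"method": "play_rows", "body": {"deltas": [{"rot":[0,0,0],"linear":[0,-6,5],"claw":1},{"rot":[0,0,0],"linear":[0,-8,0],"claw":1},{"rot":[0,0,0],"linear":[0,-6,0],"claw":1},{"rot":[0,0,0],"linear":[0,-6,0],"claw":1},{"rot":[0,0,0],"linear":[0,-8,0],"claw":1}]}}

```text
time_s: 12.5
tcp_pos: [0.5694, 0.2842, 0.0535]
tcp_rot: [-0.148, 3.135, 0.004]
ft_force: [-0.8, 2.1, 1.3]
width: 0.003
```

Call:
{"method": "play_rows", "body": {"deltas": [{"rot":[0,0,0],"linear":[0,-10,0],"claw":1},{"rot":[0,0,0],"linear":[0,-12,0],"claw":1},{"rot":[0,0,0],"linear":[0,-12,0],"claw":1},{"rot":[0,0,0],"linear":[0,-12,0],"claw":1},{"rot":[0,0,0],"linear":[0,-12,0],"claw":1}]}}

```text
time_s: 13.0
tcp_pos: [0.5739, 0.225, 0.0515]
tcp_rot: [-0.147, 3.138, -0.0]
ft_force: [1.0, 2.3, 0.4]
width: 0.001
```

Call:
{"method": "play_rows", "body": {"deltas": [{"rot":[0,0,0],"linear":[0,-10,0],"claw":1},{"rot":[0,0,0],"linear":[0,-8,0],"claw":1},{"rot":[0,0,0],"linear":[0,-6,0],"claw":1},{"rot":[0,0,0],"linear":[0,-5,0],"claw":1},{"rot":[0,0,0],"linear":[0,-4,0],"claw":1}]}}

```text
time_s: 13.5
tcp_pos: [0.5767, 0.1929, 0.0514]
tcp_rot: [0.148, -3.138, 0.0]
ft_force: [-0.3, 1.6, 0.4]
width: -0.002
```

```bash
python3 -c "
from h import *
st(0,116,50)"
```

```text
t 13.50 unit x -0.8 y 124.5 z 51.4 w -0.00 F [-0.3  1.6  0.4] yaw err 0.0009 tilt [-0.0005 -0.0002] q [ 0.59  0.55 -0.26 -0.   -0.76 -0.49]
tool delta mm [-0.8 -8.5  1.4]
```

Call:
{"method": "play_rows", "body": {"deltas": [{"rot":[0,0,0],"linear":[0,-3,0],"claw":1},{"rot":[0,0,0],"linear":[0,-2,0],"claw":1},{"rot":[0,0,0],"linear":[0,-2,0],"claw":1}]}}

```text
time_s: 13.8
tcp_pos: [0.5773, 0.1863, 0.0513]
tcp_rot: [0.148, -3.138, 0.0]
ft_force: [-0.0, 1.8, 0.8]
width: -0.001
```

Call:
{"method": "play_rows", "body": {"deltas": [{"rot":[0,0,0],"linear":[0,-1,0],"claw":1},{"rot":[0,0,0],"linear":[0,-1,0],"claw":1}]}}

```text
time_s: 14.0
tcp_pos: [0.5774, 0.1857, 0.0514]
tcp_rot: [-0.147, 3.138, 0.003]
ft_force: [-4.2, 8.6, 0.9]
width: -0.002
```

Call:
{"method": "play_rows", "body": {"deltas": [{"rot":[0,0,0],"linear":[0,-1,0],"claw":1}]}}

```text
time_s: 14.1
tcp_pos: [0.5775, 0.1857, 0.0514]
tcp_rot: [-0.147, 3.137, 0.005]
ft_force: [-4.1, 11.9, 0.1]
width: -0.0
```

```bash
python3 -c "
from h import *
st(0,116,50)"
```

```text
t 14.10 unit x -0.7 y 117.2 z 51.4 w -0.00 F [-4.1 11.9  0.1] yaw err 0.0008 tilt [0.0008 0.0034] q [ 0.58  0.55 -0.26 -0.   -0.75 -0.48]
tool delta mm [-0.7 -1.2  1.4]
```

The drawer hit its stop at y≈117 mm (expected about 116), with the force climbing to 12 N. Withdrawing, then a final check.

Call:
{"method": "play_rows", "body": {"deltas": [{"rot":[0,0,0],"linear":[0,8,0],"claw":1},{"rot":[0,0,0],"linear":[0,25,0],"claw":1},{"rot":[0,0,0],"linear":[0,35,-10],"claw":1},{"rot":[0,0,0],"linear":[0,10,-40],"claw":1},{"rot":[0,0,0],"linear":[0,0,-45],"claw":1}]}}

```text
time_s: 14.6
tcp_pos: [0.5692, 0.2618, 0.1455]
tcp_rot: [0.151, -3.134, 0.006]
ft_force: [0.9, 0.4, 0.4]
width: -0.002
```

Call:
{"method": "play_rows", "body": {"deltas": [{"rot":[0,0,0],"linear":[15,10,-45],"claw":1},{"rot":[0,0,0],"linear":[25,10,-30],"claw":1},{"rot":[0,0,0],"linear":[25,10,0],"claw":1},{"rot":[0,0,0],"linear":[15,0,0],"claw":1},{"rot":[0,0,0],"linear":[0,0,0],"claw":1}]}}

```text
time_s: 15.1
tcp_pos: [0.4862, 0.2829, 0.2221]
tcp_rot: [0.15, -3.137, 0.001]
ft_force: [0.3, -0.3, 0.2]
width: -0.003
```

```bash
python3 - <<'E'
from h import *
st()
a=env.capture("top")[100:250,100:370,::-1];b=env.capture("scene")[130:350,100:440,::-1]
cv2.imwrite("pics/c8.png",np.hstack([cv2.resize(a,(400,222)),cv2.resize(b,(400,259))[:222]]))
cv2.imwrite("pics/c8.png",np.vstack([cv2.resize(a,(540,300)),cv2.resize(b[:190],(540,300))]))
E
```

```text
t 15.10 unit x -82.5 y 222.5 z 222.1 w -0.00 F [ 0.3 -0.3  0.2] yaw err 0.0025 tilt [-0.0006 -0.0007] q [ 0.82  0.3  -0.18  0.   -1.09 -0.72]
```

View pics/c8.png

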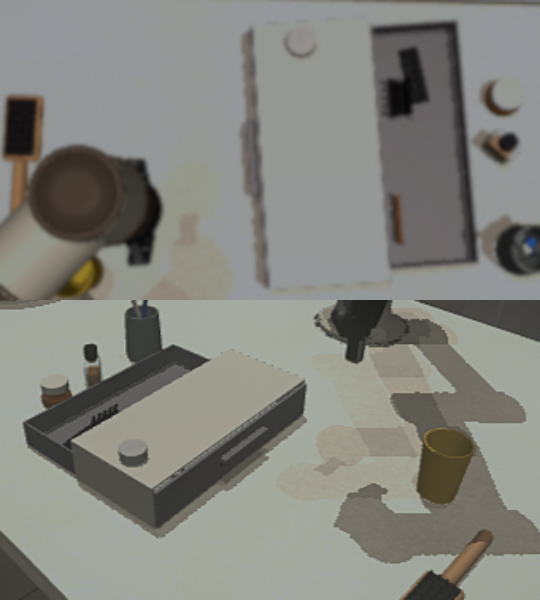

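The drawer is flush with the unit, the tin is still on top, the claw (398,98) and wooden comb (397,220) are in the tray, and the surrounding things are standing as before.

```bash
python3 -c "
from station import env
print(env.hand_in())"
```

```text
the job is handed in; nothing more can be done
None
```

I swept the nail clipper into the drawer with the scissors, and the hair claw and wooden comb into the tray with the black comb. Then I pushed the drawer shut and handed the job in at about 15 s.

- **Drawer:** it ran onto its stop with the fingers at 117 mm from the unit's centre line, about where I expected. The force rose to 12 N there. The last pictures show the front panel flush with the unit.
- **Top and surroundings:** only the tin is left on top. Nothing else on the vanity looked moved, judged by eye, and the arm was clear of everything.
- **Less certain:**
  - The wooden comb looks to be standing on edge against the tray's near wall rather than lying flat.
  - The claw lies touching, or nearly touching, the black comb. I didn't measure whether it nudged the comb.
  - The clipper was last seen lying flat in the drawer before the push and can't be seen now that it is shut.

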